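# Slide the stake crate into the bench corner

## Task

Push the heavy crate of steel stakes across the goldsmith's bench into the corner of the two low rails, so that its foot board ends up flush against both the long back rail and the short end rail. Push with the fingers on the projecting foot board only, low at the base, so that the crate slides upright without tipping: do not push on the tall upper box or the stakes, and do not lift the crate. Leave the punch stand, the pitch bowl and the tumbler of files where they are.

Things in the scene. Friction and masses are not known exactly. Their poses are not given: they have to be found in the camera images.
- crate: The loose crate, about 1.5 kg (varies), on a broad mid-brown wooden foot board 130 mm (its x) by 150 mm (its y), 30 mm high. Origin: centre of the foot board's underside; z up. The foot board projects 30 mm beyond the upper box on all sides. Friction on the bench about 0.6 (times 0.8 to 1.2); pushed above about 90 mm it may tip.
- crate_top: Tall upper box, fixed on the foot board: pale open wooden box 70 mm (x; 76 mm over its dark corner straps) by 90 mm (y), 135 mm high, with round-headed steel stakes standing in it to about 210 mm above the bench. Origin: centre of its underside, 30 mm above the bench. Not to be pushed on.
- ledge: Two low dark wooden rails fixed in an L, 35 mm high, 24 mm wide. Origin: inner corner, at bench level; x points away from the robot, y left (turned up to 0.15 rad). The back rail's inner face is x = 0, from y = 0 to -400 mm; the end rail's is y = 0, from x = 0 to -160 mm. The crate belongs at x < 0, y < 0.
- punch_stand: Bystander: dark steel stand 72 mm in diameter with a ring of thin punches, 95 mm high. Origin: centre of its underside.
- pitch_bowl: Bystander: dark low bowl of pitch, 90 mm in diameter, 51 mm high. Origin: centre of its underside.
- file_tumbler: Bystander: aluminium tumbler 68 mm in diameter, 85 mm high, with files standing in it to about 140 mm. Origin: centre of its underside.
- home (a point): Point at bench level, 65 mm (ledge x) and 75 mm (ledge y) in from the ledge's inner corner: the crate's origin is here when it is home, with the crate's axes along the ledge's. The crate starts turned up to 0.3 rad from that.
There are look-alikes about, which are no part of the job. Several things have the shape of the crate; the one meant has the colours described above.

How it is judged:
By the outcome, as a careful person would: the job done as asked, in the order asked, and still so for the second after the job is handed in, with the robot touching nothing.
It also fails if it takes over 58 s, if anything falls off the work surface, if the arm or the gripper's body presses on something with over 40 N, if the wrist force passes 120 N, or if a joint passes its speed limit or range.

## Robot

A 7-joint arm with a two-finger parallel gripper is mounted at the origin on the work surface. World frame = base frame: x ahead of the robot, y to its left, z up, the work surface at z = 0. Lengths are in m, angles in degrees, forces in N, time in s.
With the tool pointing down it reaches from about 0.425 to 0.875 m from the base axis. Payload 4.7 kg.
Tool frame: the origin (TCP) lies on the centre line of the jaws, within the pads' length; the fingertips stand 8 mm ahead of it and the grasp point (between the pads) lies 11 mm behind it; z points along the fingers, y is the direction in which the jaws open and shut (so a half turn about z gives the same grasp; the last joint's range is limited). The gripper opens to 87 mm and grips with 3 to 60 N. Pads are 19 mm wide; open, the fingers measure 117 mm over their backs; the gripper's body (75 mm by 190 mm) begins 51 mm behind the grasp point.
Start: joints at [65.094, 18.392, -4.016, 83.108, 1.295, 78.541, -3.26], TCP at [0.282, -0.586, 0.231] pointing down, gripper open.
Joint ranges: [-163.93, 163.93], [-17.29, 119.83], [-79.2, 71.16], [3.27, 140.29], [-89.18, 269.18], [5.43, 117.66], [-154.24, 154.24]. Speed limits (degrees/s): [147.25, 147.25, 180, 180, 180, 180, 180].

## Interface

Orientations are given as [roll, pitch, yaw] about the fixed x, y, z axes, in that order (R = Rz(yaw) Ry(pitch) Rx(roll)).
In Python, from cell import env gives the robot as it stands. The module is installed in compiled form; this text tells all that it offers.
- The arm moves only by the tool move_arm, never from a script. Its argument "steps" is a list of rows, each a list of 2 entries, a list of its own where there are three numbers: the shift along the tool's x, y, z in m, then the turn about the tool's z in rad. A call has 1 to 20 rows; each row is the pose to reach, as a shift and turn from the pose commanded when the call began, along the tool's axes at that moment; what a row does not reach only later rows make up. A row lasts 1/8 s, in which the tool goes at most 62.5 mm and 10.7 degrees, less where a joint would pass 70% of its speed; a pose out of reach is approached as far as the arm can. A call with a gripper value outside its range is refused whole. "hand" is the closure, from -1 (fully open) to 1 (shut), set as the call begins (left out, the last holds). The fingers move at their own pace and stop on an object; "squeeze" is the grip in N (left out, the last holds). Time passes only in rows, so rows that repeat a pose let the fingers close. It gives the time, the measured TCP pose, the force and the opening at its end, in the units of the state.
- env.get_obs(): the state, without advancing time (a new reading comes with each control period).
- env.read_camera(name): name is "scene" or "top"; returns (picture, depth): 420x560x3 uint8, red, green, blue; 420x560 float32, m along the optical axis (not along the pixel's ray), 0 where there is no reading.
- env.calibration(name): a dict with "intrinsics" (3x3 intrinsics, pixels), "position" and "orientation" of the camera in the world. Camera axes: x right, y up, looking along -z (the intrinsics and any distortion apply to the point x, -y, -z); pixel columns grow to the right and rows downward; lengths in m; the calibration is good to about 2 mm. A picture is of the moment at which its call begins. calibration takes no time and is no camera call.
- env.sign_off(): hands the job in, once; it reports no verdict.
Trained networks look in the newest picture that a camera, given by its name, has taken for a name from the list of things; names that differ only in an ending like _2 or _b are one class to them, and where a whole thing is asked for, a point or a joint stands for the part that bears it (a point fixed in the world has none). Each returns a list of dicts, best first, with "conf" (0 to 1); they miss things now and then, are a little off and sometimes report something else, mostly with a low value. They report only what shows in the picture. A call takes as long as a camera call. They do not tell look-alikes from the thing itself.
- env.cut_out(camera, query): "region" (420x560 bool, what is visible of it) and "uv" ([column, row] in pixels, amid what is visible of it).
The state is a dict: "time_s": time; "qpos": joint angles; "joint_velocities": joint speeds; "effort": joint torques, N m; "tool_pos": TCP position; "tool_rot": TCP orientation; "force": force on the tool from outside, world axes, zero at the start; "wrist_torque": the same for the moment, N m; "grip_width": finger opening in m.
Only numpy, scipy, OpenCV 4.12 (cv2) and the standard library are available. Lean on these libraries where they do the work, as an engineer would, in place of code of your own. Each camera call takes 0.05 s, during which the arm holds its last target. There are 200 camera calls.

## Working session

There is one attempt and no reset: what is moved stays moved. The work goes in short steps, Python scripts to look and compute and a tool call to move; the robot and the scene stay as the last step left them, time stands still between calls to the robot, and variables do not carry over. Pictures are saved under pics/ and viewed, about 8 in all and at most 12, crops included, and the job is handed in when it is done.

Besides the shell and the picture viewer there is one more tool, called after "Request:" by a JSON object that holds its "name" and its "arguments", one argument or row to a line. move_arm: Moves the arm, as the interface text tells. Its arguments: {"type":"object","properties":{"steps":{"type":"array"},"hand":{"type":"number"},"squeeze":{"type":"number"}},"required":["steps"]}

```bash
mkdir -p pics; cat > h.py <<'E'
import numpy as np, cv2
from cell import env
from scipy.spatial.transform import Rotation as R
def cam(n):
    c=env.calibration(n); K=np.array(c["intrinsics"]); p=np.array(c["position"]); o=np.array(c["orientation"],float)
    if o.shape==(3,3): M=o
    else: M=R.from_euler("xyz",o,degrees=True).as_matrix()
    return K,p,M,c
def cloud(n,d):
    K,p,M,_=cam(n); v,u=np.mgrid[:d.shape[0],:d.shape[1]]
    P=np.stack([(u-K[0,2])/K[0,0]*d,-(v-K[1,2])/K[1,1]*d,-d],-1)@M.T+p
    P[d==0]=np.nan; return P
def save(f,im): cv2.imwrite("pics/"+f,cv2.cvtColor(im,cv2.COLOR_RGB2BGR))
E
python3 - <<'E'
from h import *
for n in("scene","top"):
    im,d=env.read_camera(n); save(n+"0.png",im); np.savez(n+"0.npz",im=im,d=d); print(env.calibration(n))
    P=cloud(n,d)
    for q in("crate","crate_top","ledge","punch_stand","pitch_bowl","file_tumbler"):
        for r in env.cut_out(n,q):
            print(n,q,round(r["conf"],2),np.round(r["uv"]),np.round(np.nanmedian(P[r["region"]],0),3),r["region"].sum())
print(env.get_obs())
E
```

```text
{'intrinsics': array([[482.52102346,   0.        , 277.16924601],
       [  0.        , 482.52102346, 206.10264281],
       [  0.        ,   0.        ,   1.        ]]), 'position': array([ 1.43594552, -0.5364844 ,  1.22246254]), 'orientation': array([41.06978832, -0.08848063, 65.70941916])}
scene crate 0.88 [112. 243.] [ 0.471 -0.62   0.068] 2969
scene crate 0.84 [313. 165.] [0.417 0.049 0.072] 1879
scene crate 0.64 [287. 221.] [ 0.606 -0.121  0.069] 2483
scene crate 0.59 [230. 173.] [ 0.337 -0.221  0.071] 2328
scene crate_top 0.97 [288. 206.] [ 0.603 -0.115  0.13 ] 1597
scene crate_top 0.95 [224. 164.] [ 0.333 -0.218  0.127] 1425
scene crate_top 0.8 [108. 232.] [ 0.468 -0.623  0.128] 1940
scene crate_top 0.67 [310. 158.] [0.414 0.051 0.131] 1160
scene ledge 0.91 [342. 249.] [0.728 0.002 0.031] 2146
scene pitch_bowl 0.63 [175. 208.] [ 0.371 -0.405  0.044] 510
scene file_tumbler 0.83 [365. 156.] [0.431 0.249 0.063] 600
{'intrinsics': array([[518.72433231,   0.        , 270.67636893],
       [  0.        , 518.72433231, 204.09127025],
       [  0.        ,   0.        ,   1.        ]]
[... 788 characters left out ...]
6 0.052] 479
{'time_s': 0.7, 'qpos': array([65.09258018, 18.39179741, -4.01811344, 83.10663062,  1.29546623,
       78.54133454, -3.25984254]), 'joint_velocities': array([-0.02236288,  0.03386561,  0.03131859, -0.03032394, -0.05223497,
       -0.03470064,  0.06549595]), 'effort': array([ 1.06197458e-03, -4.90944672e+01, -4.02622484e-01, -3.12709379e+01,
       -6.39692391e-02,  3.34275048e-02, -2.64116835e-06]), 'tool_pos': array([ 0.28203637, -0.58565111,  0.23059631]), 'tool_rot': array([1.79994596e+02, 2.52939426e-03, 2.57183561e+01]), 'force': array([-0.23544147,  0.34514191, -0.85439654]), 'wrist_torque': array([-0.0051404 ,  0.03723148, -0.02946368]), 'grip_width': 0.08735271310001964}
```

View pics/scene0.png

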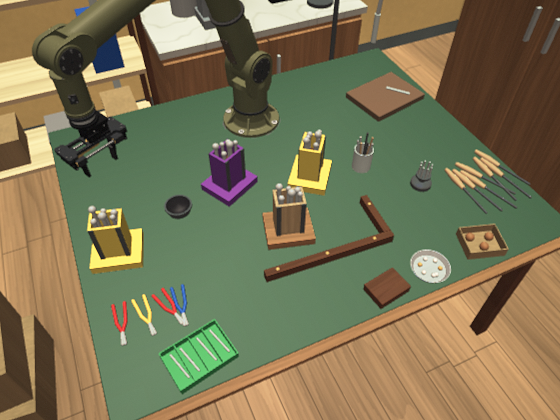

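View pics/top0.png

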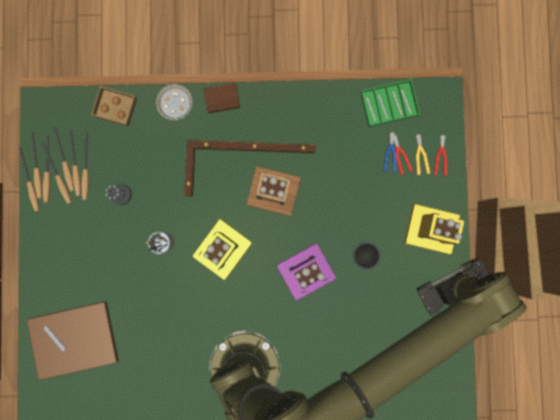

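Scene: four crate shapes. Yellow ones are at scene (112,243) and (313,165), a purple one at (230,173), and the brown-footed pale box is at (287,221), which is top (273,192). Only the last fits "mid-brown foot board, pale box". The ledge corner is near top (190,147). Next I'll confirm in a crop and measure.

```bash
cat > meas.py <<'E'
from h import *
def rectfit(P,m):
    pts=P[m][:,:2]; pts=pts[~np.isnan(pts).any(1)].astype(np.float32)
    return cv2.minAreaRect(pts), pts
def meas(n,im,d,tag=''):
    P=cloud(n,d); z=P[...,2]; hsv=cv2.cvtColor(im,cv2.COLOR_RGB2HSV)
    K,p,M,_=cam(n)
    out={}
    # ledge top by height & darkness
    cs=env.cut_out(n,"ledge")
    if cs:
        L=cv2.dilate(cs[0]["region"].astype(np.uint8),np.ones((5,5)))>0
        q=P[L&(abs(z-0.035)<.005)]; 
        out['lz']=np.median(q[:,2]); q=q[:,:2]
        # search ledge pose: maximise points inside L shape (with margins)
        from scipy.optimize import minimize
        def cost(a):
            c,s=np.cos(a[2]),np.sin(a[2]); w=(q-a[:2])@np.array([[c,-s],[s,c]])
            def box(x0,x1,y0,y1):
                return np.hypot(np.maximum(0,np.maximum(x0-w[:,0],w[:,0]-x1)),np.maximum(0,np.maximum(y0-w[:,1],w[:,1]-y1)))
            dd=np.minimum(box(0,.024,-.4,.024),box(-.16,.024,0,.024))
            return np.mean(np.minimum(dd,.02))*1e3
        best=min((minimize(cost,[x,y,t],method="Nelder-Mead",options=dict(xatol=1e-5,fatol=1e-6,maxiter=2000)) for x in(.68,.7,.72) for y in(.02,.05,.08) for t in(-.1,0,.1)),key=lambda r:r.fun)
        out['ledge']=best.x; out['lcost']=best.fun; out['ln']=len(q)
    return P,out
E
python3 - <<'E'
from meas import *
D={n:np.load(n+"0.npz") for n in("scene","top")}
for n in D:
    env.read_camera(n)
    im,d=D[n]["im"],D[n]["d"]; P,o=meas(n,im,d); print(n,o)
    for r in env.cut_out(n,"crate"):
        c=np.nanmedian(P[r["region"]],0)
        if abs(c[0]-.58)<.05 and abs(c[1]+.11)<.05:
            m=cv2.dilate(r["region"].astype(np.uint8),np.ones((5,5)))>0
            z=P[...,2]; mm=m&(abs(z-.03)<.006); rc,p=rectfit(P,mm); print("foot",rc,mm.sum(),np.median(z[mm]), np.degrees(0))
            # bench height near
    print("bench z",np.nanmedian(P[...,2][abs(P[...,2])<.01]))
im=D["scene"]["im"][150:290,210:410]; a=cv2.resize(im,None,fx=3,fy=3,interpolation=cv2.INTER_CUBIC)
b=cv2.resize(D["top"]["im"][130:230,170:330],(600,375)[:2],interpolation=cv2.INTER_CUBIC)
save("crop.png",cv2.resize(np.vstack([a[:, :600],b]),None,fx=.74,fy=.74))
E
```

```text
scene {}
foot ((0.5243929624557495, -0.09137605875730515), (0.15317456424236298, 0.2522672712802887), 72.33848571777344) 803 0.028689279422273728 0.0
bench z -0.0012738478324709757
top {'lz': np.float64(0.03470872280848747), 'ledge': array([ 0.71847011,  0.15613191, -0.05928829]), 'lcost': np.float64(0.010802570490234592), 'ln': 1032}
foot ((0.5703054666519165, -0.10280462354421616), (0.14993859827518463, 0.12976177036762238), 74.71844482421875) 866 0.029838409861137283 0.0
bench z 0.0001649843509159421
```

View pics/crop.png

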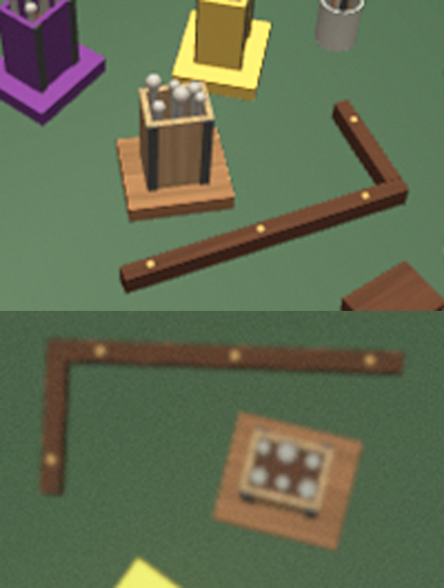

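The crop confirms the brown-footed, pale-box crate. Its pose is (0.570, -0.103), yaw -15.3°, and the foot measures 150×130 as given. The ledge corner is at (0.718, 0.156), yaw -3.4°.

Plan: the gripper body overhangs the fingers by about 28 mm, and the foot projects only 27–30 mm. So I'll push at the near foot-board corner, notched between nearly closed fingers at about 45°, which leaves about 7 mm of clearance, and steer as it slides.

Request:
{"name": "move_arm", "arguments": {
  "steps": [
    [[0.03,-0.02,0],-0.03],
    [[0.07,-0.046,0],-0.06],
    [[0.12,-0.078,0],-0.1],
    [[0.17,-0.111,0],-0.14],
    [[0.22,-0.144,0],-0.18],
    [[0.27,-0.177,0],-0.22],
    [[0.31,-0.203,0],-0.25],
    [[0.338,-0.2215,0],-0.25],
    [[0.338,-0.2215,0],-0.25]
  ],
  "hand": 0.77,
  "squeeze": 60
}}

```text
time_s: 2.12
tool_pos: [0.4922, -0.2359, 0.2309]
tool_rot: [180.0, -0.1, 40.4]
force: [0.4, -0.2, -0.7]
grip_width: 0.0118
```

```bash
cat > track.py <<'E'
from h import *
from scipy.optimize import minimize
L=np.array([.71847,.15613,-.05929])
def track(g=None,show=None):
    im,d=env.read_camera("top"); P=cloud("top",d); z=P[...,2]; o=env.get_obs(); t=np.array(o["tool_pos"])
    hsv=cv2.cvtColor(im,cv2.COLOR_RGB2HSV); h,s=hsv[...,0],hsv[...,1]
    near=lambda r:np.hypot(P[...,0]-g[0],P[...,1]-g[1])<r
    brown=(h<22)&(s>60)
    f=P[near(.14)&(abs(z-.03)<.004)&brown][:,:2]
    # keep out the rails
    c,sn=np.cos(L[2]),np.sin(L[2]); lf=(f-L[:2])@np.array([[c,-sn],[sn,c]]); f=f[(lf[:,0]<.001)&(lf[:,1]<.001)]
    b=P[near(.14)&(abs(z)<.006)&(h>35)][:,:2]
    def sd(q,a):
        c,s=np.cos(a[2]),np.sin(a[2]); w=(q-a[:2])@np.array([[c,-s],[s,c]])
        e=np.abs(w)-[.065,.075]; return np.hypot(*np.maximum(e,0).T)+np.minimum(e.max(1),0)
    def cost(a): return 1e3*(np.minimum(np.maximum(sd(f,a),0),.02).sum()+np.minimum(np.maximum(-sd(b,a),0),.02).sum())/len(f)
    r=min((minimize(cost,[g[0]+dx,g[1]+dy,g[2]+dt],method="Nelder-Mead",options=dict(initial_simplex=[[g[0]+dx,g[1]+dy,g[2]+dt],[g[0]+dx+.01,g[1]+dy,g[2]+dt],[g[0]+dx,g[1]+dy+.01,g[2]+dt],[g[0]+dx,g[1]+dy,g[2]+dt+.1]],xatol=1e-5,fatol=1e-6)) for dx in(0,.015) for dy in(0,.015) for dt in(-.1,0,.1)),key=lambda r:r.fun)
    a=r.x; dl=(a[:2]-L[:2])@np.array([[c,-sn],[sn,c]])
    cr=lambda x,y:a[:2]+R.from_euler("z",a[2]).as_matrix()[:2,:2]@[x,y]
    print("crate",a.round(4),"cost",round(r.fun,3),len(f),"| ledge-frame to go x %.1f y %.1f mm rot %.2f deg"%(1e3*(-.065-dl[0]),1e3*(-.075-dl[1]),np.degrees(L[2]-a[2])))
    k=cr(-.065,-.075); yaw=np.radians(o["tool_rot"][2]); v=k-t[:2]
    T=np.array([[np.cos(yaw),np.sin(yaw)],[np.sin(yaw),-np.cos(yaw)]])
    bx=np.array([T@(cr(x,y)-t[:2]) for x in(-.038,.038) for y in(-.045,.045)]); # box corners in tool axes
    print("t",round(o["time_s"],2),"tcp",t.round(4),"yaw",round(o["tool_rot"][2],1),"F",np.round(o["force"],1),"w",round(o["grip_width"],4))
    print("near corner",k.round(4),"in tool xy",(T@v).round(4),"box-body clearance",round(bx[:,0].min()-.0375,4)," ledge x in tool",(T@[c,sn]).round(3)," ledge y in tool",(T@[-sn,c]).round(3))
    np.save("g.npy",a)
    if show: save(show,im)
if __name__=="__main__":
    import sys,os
    g=np.load("g.npy") if os.path.exists("g.npy") else np.array([.5703,-.1028,-.267])
    track(g,sys.argv[1] if len(sys.argv)>1 else None)
E
python3 track.py
```

```text
crate [ 0.5703 -0.1028 -0.267 ] cost 0.088 679 | ledge-frame to go x 67.6 y 192.3 mm rot 11.90 deg
t 2.17 tcp [ 0.4909 -0.2384  0.2307] yaw 40.2 F [-0.  -0.3  0.4] w 0.011
near corner [ 0.4878 -0.158 ] in tool xy [ 0.0495 -0.0634] box-body clearance 0.052  ledge x in tool [0.724 0.69 ]  ledge y in tool [ 0.69  -0.724]
```

Request:
{"name": "move_arm", "arguments": {
  "steps": [
    [[0,0,0.05],0],
    [[0,0,0.1],0],
    [[0,0,0.15],0],
    [[0,0,0.19],0],
    [[0,0,0.214],0],
    [[0,-0.03,0.214],0],
    [[0.01,-0.063,0.214],0],
    [[0.025,-0.063,0.214],0],
    [[0.032,-0.063,0.214],0]
  ]
}}

```text
time_s: 3.3
tool_pos: [0.4757, -0.1717, 0.0171]
tool_rot: [179.9, -0.0, 40.0]
force: [0.9, -0.6, 0.2]
grip_width: 0.0103
```

```bash
python3 track.py pics_x.png; python3 - <<'E'
from h import *
im,_=env.read_camera("scene"); save("s1.png",cv2.resize(im[120:300,180:420],None,fx=3,fy=3,interpolation=cv2.INTER_CUBIC))
E
```

```text
crate [ 0.5703 -0.1028 -0.267 ] cost 0.137 584 | ledge-frame to go x 67.6 y 192.3 mm rot 11.90 deg
t 3.35 tcp [ 0.4764 -0.1711  0.0171] yaw 40.0 F [ 0.2  0.6 -0.6] w 0.0103
near corner [ 0.4878 -0.158 ] in tool xy [ 0.0172 -0.0027] box-body clearance 0.0197  ledge x in tool [0.726 0.687]  ledge y in tool [ 0.687 -0.726]
```

View pics/s1.png

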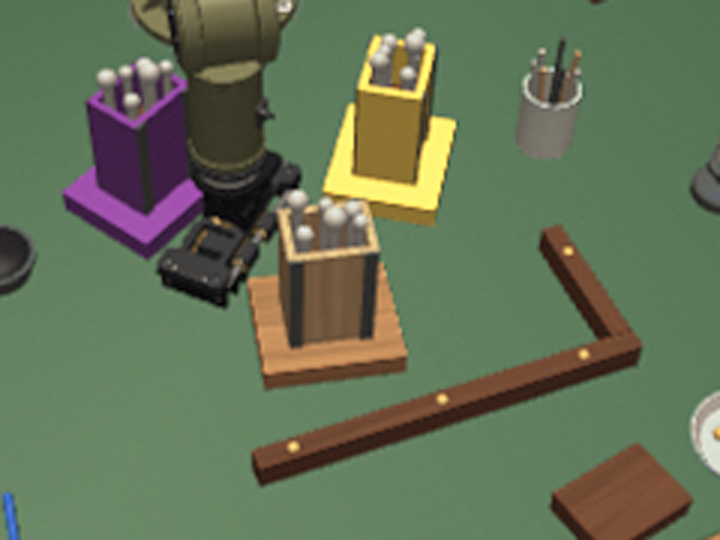

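Request:
{"name": "move_arm", "arguments": {
  "steps": [
    [[0.008,-0.003,0],0],
    [[0.013,-0.003,0],0],
    [[0.017,0,0],0],
    [[0.021,0.004,0],0],
    [[0.024,0.007,0],0],
    [[0.0275,0.0105,0],0],
    [[0.0275,0.0105,0],0]
  ]
}}

```text
time_s: 4.28
tool_pos: [0.4977, -0.1644, 0.0157]
tool_rot: [-179.8, 0.5, 39.9]
force: [-10.5, -5.8, 5.1]
grip_width: 0.0098
```

```bash
python3 track.py
```

```text
crate [ 0.5818 -0.0974 -0.1766] cost 0.076 529 | ledge-frame to go x 56.4 y 186.2 mm rot 6.72 deg
t 4.33 tcp [ 0.4977 -0.1644  0.0157] yaw 39.9 F [-9.6 -5.5  5.3] w 0.0099
near corner [ 0.5046 -0.1598] in tool xy [0.0083 0.0009] box-body clearance 0.0111  ledge x in tool [0.728 0.685]  ledge y in tool [ 0.685 -0.728]
```

Request:
{"name": "move_arm", "arguments": {
  "steps": [
    [[0.004,0.004,0],0],
    [[0.009,0.008,0],0],
    [[0.015,0.009,0],0],
    [[0.021,0.009,0],0],
    [[0.027,0.009,0],0],
    [[0.033,0.009,0],0],
    [[0.033,0.009,0],0]
  ]
}}

```text
time_s: 5.2
tool_pos: [0.5303, -0.1503, 0.0158]
tool_rot: [-179.9, 0.4, 39.9]
force: [-5.6, -6.7, 1.6]
grip_width: 0.0097
```

```bash
python3 track.py
```

```text
crate [ 0.6089 -0.0769 -0.0824] cost 0.279 502 | ledge-frame to go x 30.6 y 164.1 mm rot 1.32 deg
t 5.25 tcp [ 0.5303 -0.1503  0.0158] yaw 39.9 F [-5.1 -6.1  2.3] w 0.0101
near corner [ 0.5379 -0.1463] in tool xy [0.0084 0.0018] box-body clearance 0.0112  ledge x in tool [0.728 0.686]  ledge y in tool [ 0.686 -0.728]
```

Request:
{"name": "move_arm", "arguments": {
  "steps": [
    [[0.006,0,0],0],
    [[0.012,0,0],0],
    [[0.018,0,0],0],
    [[0.024,0,0],0],
    [[0.03,0,0],0],
    [[0.03,0,0],0]
  ]
}}

```text
time_s: 6.0
tool_pos: [0.5533, -0.1315, 0.0158]
tool_rot: [-180.0, 0.4, 39.9]
force: [-5.3, -6.4, 3.1]
grip_width: 0.0102
```

```bash
python3 track.py
```

```text
crate [ 0.6323 -0.0578 -0.0436] cost 0.217 468 | ledge-frame to go x 8.3 y 143.7 mm rot -0.90 deg
t 6.05 tcp [ 0.5533 -0.1315  0.0158] yaw 39.9 F [-5.1 -5.8  2.4] w 0.0099
near corner [ 0.5641 -0.1299] in tool xy [0.0093 0.0058] box-body clearance 0.012  ledge x in tool [0.728 0.685]  ledge y in tool [ 0.685 -0.728]
```

Request:
{"name": "move_arm", "arguments": {
  "steps": [
    [[0.006,-0.001,0],0],
    [[0.011,-0.002,0],0],
    [[0.016,-0.004,0],0],
    [[0.021,-0.007,0],0],
    [[0.026,-0.012,0],0],
    [[0.026,-0.012,0],0]
  ]
}}

```text
time_s: 6.8
tool_pos: [0.5616, -0.1144, 0.0158]
tool_rot: [179.9, 1.1, 39.6]
force: [-15.0, -20.4, 8.9]
grip_width: 0.0101
```

```bash
python3 track.py
```

```text
crate [ 0.642  -0.0415 -0.049 ] cost 0.338 437 | ledge-frame to go x -0.4 y 126.8 mm rot -0.59 deg
t 6.85 tcp [ 0.5616 -0.1143  0.0158] yaw 39.5 F [-14.9 -20.2  10.3] w 0.0102
near corner [ 0.5734 -0.1132] in tool xy [0.0098 0.0066] box-body clearance 0.0124  ledge x in tool [0.732 0.681]  ledge y in tool [ 0.681 -0.732]
```

Request:
{"name": "move_arm", "arguments": {
  "steps": [
    [[0.004,-0.0045,0],0],
    [[0.008,-0.009,0],0],
    [[0.012,-0.013,0],0],
    [[0.016,-0.0175,0],0],
    [[0.02,-0.022,0],0],
    [[0.02,-0.022,0],0]
  ]
}}

```text
time_s: 7.6
tool_pos: [0.5625, -0.0853, 0.0158]
tool_rot: [179.9, 1.2, 39.5]
force: [-15.2, -20.7, 11.7]
grip_width: 0.0102
```

```bash
python3 track.py
```

```text
crate [ 0.6431 -0.014  -0.0616] cost 0.251 376 | ledge-frame to go x 0.2 y 99.3 mm rot 0.13 deg
t 7.65 tcp [ 0.5625 -0.0853  0.0158] yaw 39.5 F [-16.3 -21.6  11. ] w 0.01
near corner [ 0.5736 -0.0848] in tool xy [0.0088 0.0067] box-body clearance 0.0115  ledge x in tool [0.732 0.681]  ledge y in tool [ 0.681 -0.732]
```

Request:
{"name": "move_arm", "arguments": {
  "steps": [
    [[0.004,-0.0045,0],0],
    [[0.008,-0.009,0],0],
    [[0.012,-0.013,0],0],
    [[0.016,-0.0175,0],0],
    [[0.02,-0.022,0],0],
    [[0.024,-0.0262,0],0],
    [[0.028,-0.0305,0],0],
    [[0.032,-0.035,0],0],
    [[0.036,-0.039,0],0],
    [[0.04,-0.0435,0],0],
    [[0.04,-0.0435,0],0]
  ]
}}

```text
time_s: 9.02
tool_pos: [0.5655, -0.0272, 0.0157]
tool_rot: [179.8, 1.3, 39.5]
force: [-16.6, -23.3, 15.1]
grip_width: 0.0101
```

```bash
python3 track.py
```

```text
crate [ 0.6468  0.044  -0.0585] cost 0.155 298 | ledge-frame to go x -0.1 y 41.2 mm rot -0.05 deg
t 9.07 tcp [ 0.5655 -0.0272  0.0157] yaw 39.5 F [-17.7 -22.1  15.1] w 0.0102
near corner [ 0.5775 -0.0271] in tool xy [0.0093 0.0075] box-body clearance 0.012  ledge x in tool [0.732 0.681]  ledge y in tool [ 0.681 -0.732]
```

Request:
{"name": "move_arm", "arguments": {
  "steps": [
    [[0.004,-0.0045,0],0],
    [[0.008,-0.009,0],0],
    [[0.012,-0.013,0],0],
    [[0.016,-0.0175,0],0],
    [[0.02,-0.022,0],0],
    [[0.024,-0.026,0],0],
    [[0.027,-0.029,0],0],
    [[0.027,-0.029,0],0]
  ]
}}

```text
time_s: 10.07
tool_pos: [0.5677, 0.0113, 0.0156]
tool_rot: [179.7, 1.4, 39.5]
force: [-17.7, -24.8, 17.5]
grip_width: 0.01
```

```bash
python3 track.py
```

```text
crate [ 0.6496  0.0843 -0.0626] cost 0.406 288 | ledge-frame to go x -0.5 y 0.7 mm rot 0.19 deg
t 10.12 tcp [0.5677 0.0113 0.0156] yaw 39.5 F [-17.4 -25.1  17.6] w 0.01
near corner [0.5801 0.0136] in tool xy [0.0109 0.0061] box-body clearance 0.0136  ledge x in tool [0.733 0.681]  ledge y in tool [ 0.681 -0.733]
```

Request:
{"name": "move_arm", "arguments": {
  "steps": [
    [[0.001,-0.001,0],0],
    [[0.002,-0.002,0],0],
    [[0.003,-0.003,0],0],
    [[0.003,-0.003,0],0]
  ]
}}

```text
time_s: 10.62
tool_pos: [0.5678, 0.0118, 0.0157]
tool_rot: [179.6, 1.6, 39.4]
force: [-18.3, -30.8, 19.2]
grip_width: 0.01
```

Request:
{"name": "move_arm", "arguments": {
  "steps": [
    [[0.002,-0.001,0],0],
    [[0.004,-0.002,0],0],
    [[0.004,-0.002,0],0]
  ]
}}

```text
time_s: 11.0
tool_pos: [0.5679, 0.012, 0.0156]
tool_rot: [179.5, 2.0, 39.2]
force: [-23.1, -36.7, 24.4]
grip_width: 0.0107
```

```bash
python3 track.py; python3 - <<'E'
from h import *
im,_=env.read_camera("scene"); save("s2.png",cv2.resize(im[110:290,220:460],None,fx=3,fy=3,interpolation=cv2.INTER_CUBIC))
E
```

```text
crate [ 0.6502  0.0842 -0.0757] cost 0.202 278 | ledge-frame to go x -1.2 y 0.9 mm rot 0.94 deg
t 11.05 tcp [0.5679 0.012  0.0157] yaw 39.2 F [-23.8 -36.6  25. ] w 0.0104
near corner [0.5798 0.0143] in tool xy [0.0107 0.0057] box-body clearance 0.0134  ledge x in tool [0.736 0.677]  ledge y in tool [ 0.677 -0.736]
```

View pics/s2.png

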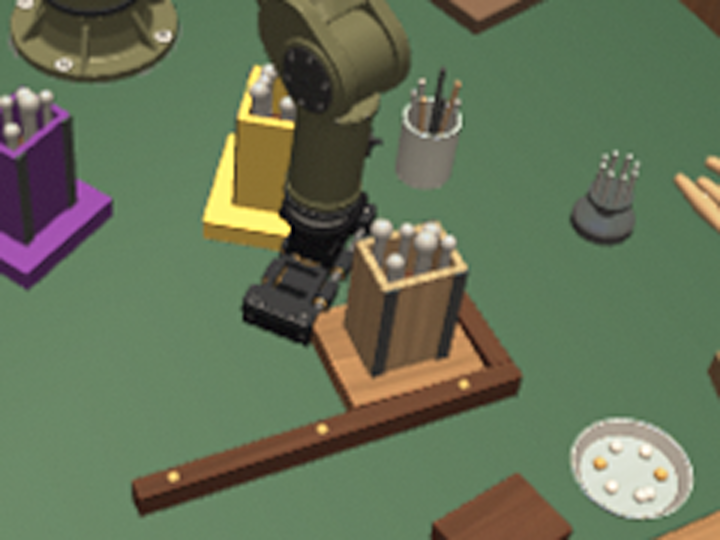

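Request:
{"name": "move_arm", "arguments": {
  "steps": [
    [[-0.004,0.002,0],0],
    [[-0.008,0.003,0],0],
    [[-0.013,0.003,0],0],
    [[-0.02,0.003,0],0],
    [[-0.03,0.005,0],0],
    [[-0.05,0.03,0],0],
    [[-0.08,0.06,0],0],
    [[-0.1,0.09,-0.02],0],
    [[-0.12,0.12,-0.07],0],
    [[-0.14,0.15,-0.12],0],
    [[-0.15,0.18,-0.17],0],
    [[-0.15,0.21,-0.2],0],
    [[-0.15,0.21,-0.2],0]
  ]
}}

```text
time_s: 12.72
tool_pos: [0.5987, -0.224, 0.2192]
tool_rot: [179.7, -0.2, 39.9]
force: [-0.4, 0.2, -0.7]
grip_width: 0.0099
```

```bash
python3 track.py; python3 track.py t2.png; python3 - <<'E'
from h import *
im=cv2.cvtColor(cv2.imread("pics/t2.png"),cv2.COLOR_BGR2RGB)
im2,_=env.read_camera("scene")
a=cv2.resize(im[110:230,160:330],(680,480)[:2],interpolation=cv2.INTER_CUBIC); b=cv2.resize(im2[170:280,300:410],(440,440),interpolation=cv2.INTER_CUBIC)
c=np.zeros((480,1120,3),np.uint8); c[:,:680]=a; c[:440,680:]=b
save("fin.png",cv2.resize(c,(798,342)))
P=None
_,d=env.read_camera("top"); P=cloud("top",d)
for q in("punch_stand","pitch_bowl","file_tumbler"):
    for r in env.cut_out("top",q)[:1]: print(q,np.round(r["uv"]),np.nanmedian(P[r["region"]],0).round(3))
E
```

```text
crate [ 0.6477  0.0842 -0.0922] cost 0.141 610 | ledge-frame to go x 1.4 y 1.0 mm rot 1.88 deg
t 12.78 tcp [ 0.5972 -0.2219  0.2169] yaw 40.0 F [-0.8  0.  -0.8] w 0.0101
near corner [0.576  0.0155] in tool xy [ 0.1364 -0.1954] box-body clearance 0.1393  ledge x in tool [0.726 0.687]  ledge y in tool [ 0.687 -0.726]
crate [ 0.648   0.0843 -0.086 ] cost 0.134 612 | ledge-frame to go x 1.1 y 0.9 mm rot 1.53 deg
t 12.82 tcp [ 0.5963 -0.2207  0.2156] yaw 40.1 F [-0.1 -0.6  0.3] w 0.0101
near corner [0.5767 0.0152] in tool xy [ 0.137  -0.1931] box-body clearance 0.1398  ledge x in tool [0.725 0.688]  ledge y in tool [ 0.688 -0.725]
punch_stand [120. 194.] [0.57  0.397 0.046]
pitch_bowl [365. 257.] [ 0.354 -0.397  0.046]
file_tumbler [162. 244.] [0.407 0.265 0.054]
```

View pics/fin.png

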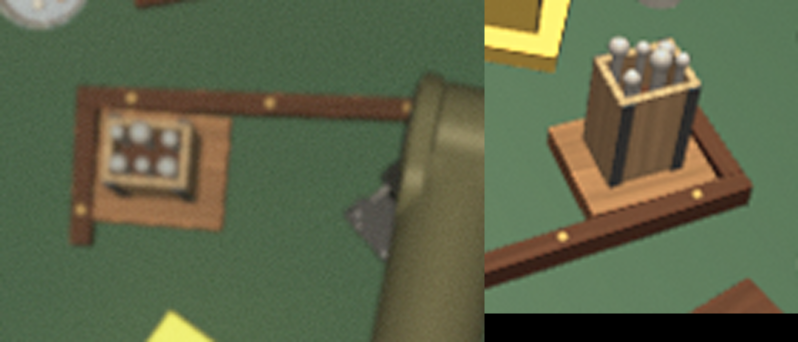

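The crate sits in the corner at about the right place, but the fit hints at roughly 1.5° of yaw. I'll check the edge directions directly against the rail.

```bash
cat > edge.py <<'E'
from track import *
c,sn=np.cos(L[2]),np.sin(L[2])
fr=[env.read_camera("top") for _ in range(8)]
im=np.mean([f[0] for f in fr],0).astype(np.uint8)
d=np.median([f[1] for f in fr],0); P=cloud("top",d); z=P[...,2]
# project world rows: sample rgb profile on plane z=.03 along ledge axes
K,p,M,_=cam("top")
def px(w,zz):
    q=(np.c_[w,np.full(len(w),zz)]-p)@M; return np.c_[K[0,0]*q[:,0]/-q[:,2]+K[0,2], K[1,1]*q[:,1]/q[:,2]+K[1,2]]
W=lambda a,b:L[:2]+np.c_[a*c-b*sn,a*sn+b*c]
def prof(A,B,zz):
    uv=px(W(A,B),zz).astype(np.float32); return cv2.remap(im.astype(np.float32),uv[:,None,0],uv[:,None,1],cv2.INTER_LINEAR)[:,0]
s=np.arange(-.02,.02,.00025)
def edge(f,zz,ts,sign):
    out=[]
    for t in ts:
        q=prof(*f(t),zz); g=np.convolve(q[:,0]-q[:,1],np.ones(5)/5,'same'); i=np.abs(np.gradient(g))[6:-6]; i=i**2*(i>i.max()*.3)
        out.append((t,(s[6:-6]*i).sum()/i.sum()))
    o=np.array(out); k=np.polyfit(*o.T,1); r=o[:,1]-np.polyval(k,o[:,0]); o=o[abs(r)<2*r.std()+1e-6]; k=np.polyfit(*o.T,1)
    return np.degrees(np.arctan(k[0])).round(2), (1e3*np.polyval(k,ts[[0,-1]])).round(2), (1e3*r.std()).round(2)
o=np.ones_like(s)
tb=np.linspace(-.135,-.015,40); tx=np.linspace(-.115,-.02,40)
print("crate -x edge vs x=-.130:",edge(lambda t:(-.13+s,t*o),.03,tb,1))
print("crate -y edge vs y=-.150:",edge(lambda t:(t*o,-.15+s),.03,tx,1))
print("rail outer back edge x=.024:",edge(lambda t:(.024+s,t*o),.035,np.linspace(-.2,0,40),1))
print("rail outer end edge y=.024:",edge(lambda t:(t*o,.024+s),.035,np.linspace(-.15,0,40),1))
print("rail inner back edge beyond crate x=0:",edge(lambda t:(s,t*o),.035,np.linspace(-.24,-.17,30),1))
m=(abs(z-.035)<.02)
# overhead rectified view
g=np.mgrid[0:400,0:480]; A=.05-g[0]/400*.2; B=.05-g[1]/480*.24
uv=px(W(A.ravel(),B.ravel()),.033).astype(np.float32).reshape(400,480,2)
v=cv2.remap(im,uv[...,0],uv[...,1],cv2.INTER_CUBIC); import sys; save(sys.argv[1],v)
E
python3 edge.py r1.png
```

```text
crate -x edge vs x=-.130: (np.float64(2.3), array([-5.68, -0.87]), np.float64(0.33))
crate -y edge vs y=-.150: (np.float64(-2.38), array([-2.3 , -6.26]), np.float64(0.34))
rail outer back edge x=.024: (np.float64(0.02), array([1.38, 1.44]), np.float64(0.36))
rail outer end edge y=.024: (np.float64(0.01), array([-0.16, -0.12]), np.float64(0.37))
rail inner back edge beyond crate x=0: (np.float64(-0.69), array([-0.89, -1.74]), np.float64(0.24))
```

View pics/r1.png

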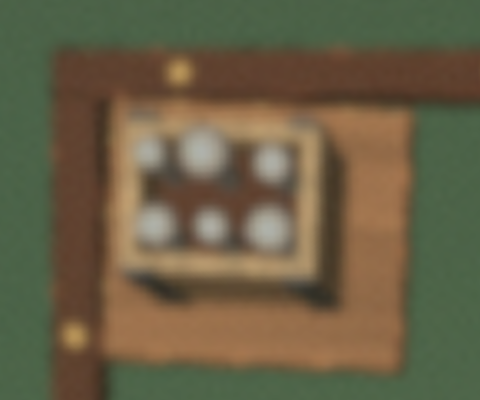

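The edge fits agree: the crate is turned -2.3°, so the back edge's right end stands about 5 mm off the rail. I'll go back to the corner and push mainly in +x.

Request:
{"name": "move_arm", "arguments": {
  "steps": [
    [[0,0,0.05],0],
    [[0,0,0.1],0],
    [[0,0,0.15],0],
    [[0,-0.01,0.185],0],
    [[0.01,-0.05,0.2],0],
    [[0.03,-0.1,0.2],0],
    [[0.055,-0.15,0.2],0],
    [[0.085,-0.19,0.2],0],
    [[0.105,-0.194,0.2],0],
    [[0.11,-0.194,0.2],0],
    [[0.11,-0.194,0.2],0]
  ]
}}

```text
time_s: 14.85
tool_pos: [0.5565, -0.0044, 0.0164]
tool_rot: [180.0, 0.0, 39.9]
force: [0.1, -0.4, -0.5]
grip_width: 0.01
```

```bash
python3 track.py; python3 edge.py r2.png|head -2
```

```text
crate [ 0.6495  0.0844 -0.0618] cost 0.136 386 | ledge-frame to go x -0.4 y 0.7 mm rot 0.14 deg
t 14.9 tcp [ 0.5561 -0.0048  0.0163] yaw 39.9 F [ 0.2  0.8 -0.5] w 0.0102
near corner [0.58   0.0135] in tool xy [0.0301 0.0012] box-body clearance 0.0328  ledge x in tool [0.728 0.686]  ledge y in tool [ 0.686 -0.728]
crate -x edge vs x=-.130: (np.float64(-2.32), array([ 1.87, -2.99]), np.float64(4.62))
crate -y edge vs y=-.150: (np.float64(-2.25), array([-1.9 , -5.64]), np.float64(4.54))
```

Request:
{"name": "move_arm", "arguments": {
  "steps": [
    [[0.012,-0.002,0],0],
    [[0.018,-0.002,0],0],
    [[0.02,0,0],0],
    [[0.0225,0.002,0],0],
    [[0.025,0.0045,0],0],
    [[0.027,0.0065,0],0],
    [[0.027,0.0065,0],0]
  ]
}}

```text
time_s: 16.18
tool_pos: [0.5769, 0.0088, 0.0158]
tool_rot: [-179.7, 0.5, 40.0]
force: [-10.9, -3.5, 7.0]
grip_width: 0.0104
```

Request:
{"name": "move_arm", "arguments": {
  "steps": [
    [[0.0015,0.0014,0],0],
    [[0.003,0.0028,0],0],
    [[0.0045,0.0042,0],0],
    [[0.0045,0.0042,0],0]
  ]
}}

```text
time_s: 16.68
tool_pos: [0.5813, 0.0077, 0.0157]
tool_rot: [-179.7, 0.7, 40.0]
force: [-15.6, -4.8, 11.9]
grip_width: 0.01
```

```bash
python3 track.py
```

```text
crate [ 0.6503  0.0857 -0.0501] cost 0.078 288 | ledge-frame to go x -1.1 y -0.6 mm rot -0.53 deg
t 16.73 tcp [0.5813 0.0076 0.0157] yaw 40.0 F [-16.4  -5.1  11.8] w 0.01
near corner [0.5816 0.014 ] in tool xy [ 0.0044 -0.0047] box-body clearance 0.0071  ledge x in tool [0.726 0.687]  ledge y in tool [ 0.687 -0.726]
```

Request:
{"name": "move_arm", "arguments": {
  "steps": [
    [[0.0015,0.0,0],0],
    [[0.003,0,0],0],
    [[0.0045,0,0],0],
    [[0.0045,0,0],0]
  ]
}}

```text
time_s: 17.23
tool_pos: [0.5815, 0.0078, 0.0155]
tool_rot: [-179.6, 1.2, 39.9]
force: [-23.9, -9.7, 19.6]
grip_width: 0.0103
```

```bash
python3 track.py
```

```text
crate [ 0.65    0.0859 -0.0589] cost 0.16 281 | ledge-frame to go x -0.9 y -0.8 mm rot -0.02 deg
t 17.27 tcp [0.5815 0.0078 0.0155] yaw 39.9 F [-24.7  -9.5  19.2] w 0.0101
near corner [0.5807 0.0148] in tool xy [ 0.0039 -0.0058] box-body clearance 0.0066  ledge x in tool [0.727 0.686]  ledge y in tool [ 0.686 -0.727]
```

Request:
{"name": "move_arm", "arguments": {
  "steps": [
    [[0.001,-0.001,0],0],
    [[0.002,-0.002,0],0],
    [[0.0027,-0.0028,0],0],
    [[0.0027,-0.0028,0],0]
  ]
}}

```text
time_s: 17.77
tool_pos: [0.5815, 0.0081, 0.0154]
tool_rot: [-179.7, 1.4, 39.8]
force: [-25.0, -15.2, 20.9]
grip_width: 0.0103
```

Request:
{"name": "move_arm", "arguments": {
  "steps": [
    [[-0.002,0,0],0],
    [[-0.004,0,0],0],
    [[-0.006,0,0],0],
    [[-0.008,0,0],0],
    [[-0.01,0,0],0],
    [[-0.013,0,0],0],
    [[-0.018,0,0],0],
    [[-0.03,0,0],0],
    [[-0.05,0.03,0],0],
    [[-0.08,0.06,0],0],
    [[-0.1,0.09,-0.02],0],
    [[-0.12,0.12,-0.07],0],
    [[-0.14,0.15,-0.12],0],
    [[-0.16,0.18,-0.17],0],
    [[-0.17,0.21,-0.2],0],
    [[-0.17,0.21,-0.2],0],
    [[-0.17,0.21,-0.2],0]
  ]
}}

```text
time_s: 19.9
tool_pos: [0.5952, -0.2528, 0.2156]
tool_rot: [-179.9, -0.0, 40.1]
force: [0.0, 0.3, -0.3]
grip_width: 0.0103
```

```bash
python3 track.py; python3 edge.py r3.png
```

```text
crate [ 0.6499  0.085  -0.0603] cost 0.063 592 | ledge-frame to go x -0.7 y 0.1 mm rot 0.06 deg
t 19.95 tcp [ 0.595  -0.2522  0.2151] yaw 40.1 F [0.8 0.8 0.4] w 0.0099
near corner [0.5805 0.014 ] in tool xy [ 0.1605 -0.2129] box-body clearance 0.1633  ledge x in tool [0.725 0.689]  ledge y in tool [ 0.689 -0.725]
crate -x edge vs x=-.130: (np.float64(-0.03), array([-0.45, -0.52]), np.float64(0.31))
crate -y edge vs y=-.150: (np.float64(-0.34), array([-2.55, -3.12]), np.float64(0.39))
rail outer back edge x=.024: (np.float64(0.04), array([1.38, 1.51]), np.float64(0.38))
rail outer end edge y=.024: (np.float64(0.03), array([-0.1 , -0.02]), np.float64(0.41))
rail inner back edge beyond crate x=0: (np.float64(-0.79), array([-0.83, -1.8 ]), np.float64(0.25))
```

View pics/r3.png

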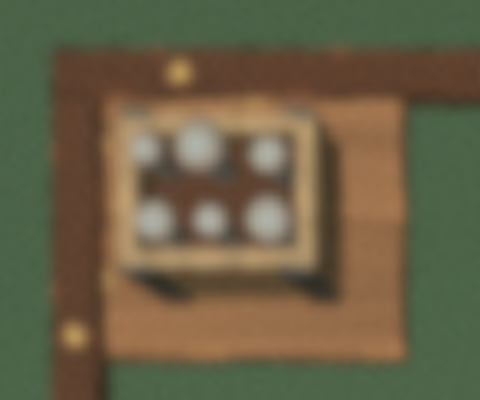

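Yaw is now within 0.1° and the crate is flush to the back rail. The y gap to the end rail is ambiguous at 0–2 mm, so I'll give one more gentle seating push into the corner.

Request:
{"name": "move_arm", "arguments": {
  "steps": [
    [[0,0,0.05],0],
    [[0,0,0.1],0],
    [[0,0,0.15],0],
    [[0,-0.01,0.185],0],
    [[0.01,-0.05,0.1995],0],
    [[0.035,-0.1,0.1995],0],
    [[0.065,-0.15,0.1995],0],
    [[0.1,-0.2,0.1995],0],
    [[0.12,-0.213,0.1995],0],
    [[0.13,-0.213,0.1995],0],
    [[0.14,-0.213,0.1995],0],
    [[0.147,-0.213,0.1995],0],
    [[0.152,-0.213,0.1995],0],
    [[0.155,-0.213,0.1995],0],
    [[0.155,-0.213,0.1995],0]
  ]
}}

```text
time_s: 22.22
tool_pos: [0.5771, 0.0079, 0.0169]
tool_rot: [180.0, 0.1, 40.0]
force: [-1.1, -0.5, 0.5]
grip_width: 0.0103
```

Request:
{"name": "move_arm", "arguments": {
  "steps": [
    [[0.002,0,0],0],
    [[0.004,0,0],0],
    [[0.006,0,0],0],
    [[0.006,0,0],0]
  ]
}}

```text
time_s: 22.72
tool_pos: [0.579, 0.0082, 0.0162]
tool_rot: [-180.0, 0.5, 39.9]
force: [-7.2, -9.1, 3.7]
grip_width: 0.0101
```

Request:
{"name": "move_arm", "arguments": {
  "steps": [
    [[0.0015,0.0005,0],0],
    [[0.003,0.0003,0],0],
    [[0.0045,0,0],0],
    [[0.0045,0,0],0]
  ]
}}

```text
time_s: 23.22
tool_pos: [0.5806, 0.0083, 0.0157]
tool_rot: [-180.0, 0.8, 39.8]
force: [-10.5, -12.0, 5.4]
grip_width: 0.0099
```

Request:
{"name": "move_arm", "arguments": {
  "steps": [
    [[0.0015,-0.0005,0],0],
    [[0.003,-0.001,0],0],
    [[0.0045,-0.0015,0],0],
    [[0.0045,-0.0015,0],0]
  ]
}}

```text
time_s: 23.72
tool_pos: [0.5809, 0.0084, 0.0156]
tool_rot: [180.0, 1.2, 39.7]
force: [-16.8, -18.2, 12.1]
grip_width: 0.0099
```

Request:
{"name": "move_arm", "arguments": {
  "steps": [
    [[0.001,-0.0011,0],0],
    [[0.002,-0.0022,0],0],
    [[0.003,-0.0033,0],0],
    [[0.003,-0.0033,0],0]
  ]
}}

```text
time_s: 24.22
tool_pos: [0.5808, 0.0087, 0.0156]
tool_rot: [179.8, 1.4, 39.5]
force: [-17.6, -25.0, 13.3]
grip_width: 0.0102
```

Request:
{"name": "move_arm", "arguments": {
  "steps": [
    [[0.001,-0.0008,0],0],
    [[0.0025,-0.0016,0],0],
    [[0.0025,-0.0016,0],0]
  ]
}}

```text
time_s: 24.6
tool_pos: [0.5809, 0.0088, 0.0156]
tool_rot: [179.7, 1.7, 39.4]
force: [-19.9, -28.9, 17.0]
grip_width: 0.0106
```

Request:
{"name": "move_arm", "arguments": {
  "steps": [
    [[-0.002,0.0005,0],0],
    [[-0.004,0.001,0],0],
    [[-0.006,0.0015,0],0],
    [[-0.008,0.002,0],0],
    [[-0.01,0.002,0],0],
    [[-0.012,0.002,0],0],
    [[-0.015,0.002,0],0],
    [[-0.02,0.002,0],0],
    [[-0.03,0.002,0],0],
    [[-0.05,0.03,0],0],
    [[-0.08,0.06,0],0],
    [[-0.1,0.09,-0.02],0],
    [[-0.12,0.12,-0.07],0],
    [[-0.14,0.15,-0.12],0],
    [[-0.16,0.18,-0.17],0],
    [[-0.17,0.21,-0.2],0],
    [[-0.17,0.21,-0.2],0],
    [[-0.17,0.21,-0.2],0]
  ]
}}

```text
time_s: 26.85
tool_pos: [0.5933, -0.2413, 0.2158]
tool_rot: [-179.8, -0.0, 40.1]
force: [0.2, 0.7, 0.2]
grip_width: 0.0098
```

```bash
python3 track.py; python3 edge.py r4.png
```

```text
crate [ 0.6498  0.0856 -0.0575] cost 0.081 596 | ledge-frame to go x -0.7 y -0.5 mm rot -0.11 deg
t 26.9 tcp [ 0.5931 -0.2409  0.2154] yaw 40.2 F [-0.6  0.1 -0.6] w 0.0103
near corner [0.5806 0.0145] in tool xy [ 0.1552 -0.2031] box-body clearance 0.1579  ledge x in tool [0.724 0.689]  ledge y in tool [ 0.689 -0.724]
crate -x edge vs x=-.130: (np.float64(0.39), array([-1.31, -0.5 ]), np.float64(0.34))
crate -y edge vs y=-.150: (np.float64(-0.45), array([-1.74, -2.5 ]), np.float64(0.42))
rail outer back edge x=.024: (np.float64(0.05), array([1.31, 1.5 ]), np.float64(0.37))
rail outer end edge y=.024: (np.float64(-0.0), array([-0.05, -0.06]), np.float64(0.4))
rail inner back edge beyond crate x=0: (np.float64(-0.52), array([-0.96, -1.59]), np.float64(0.3))
```

View pics/r4.png

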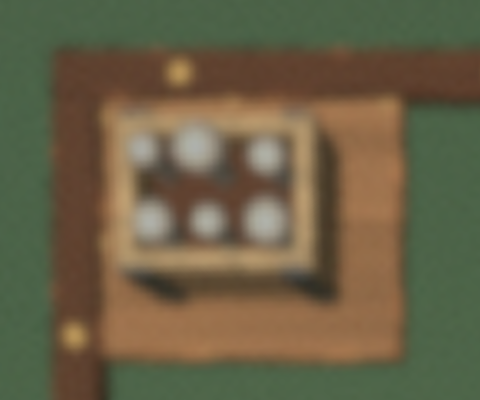

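```bash
python3 -c "
from h import *
_,d=env.read_camera('top');P=cloud('top',d)
for q in('punch_stand','pitch_bowl','file_tumbler'):
    for r in env.cut_out('top',q)[:1]: print(q,np.nanmedian(P[r['region']],0).round(3))
print(env.sign_off())"
```

```text
punch_stand [0.568 0.397 0.045]
pitch_bowl [ 0.356 -0.397  0.046]
file_tumbler [0.409 0.264 0.055]
the job is handed in; nothing more can be done
None
```

The brown-footed crate is in the corner of the two rails and flush with both, to within about 1 mm. The job was handed in at about 27 s with the arm clear. I pushed only on the foot board's near corner, at about 16 mm TCP height, held between nearly closed fingers.

- **First pass:** the crate reached the corner but sat about 2.3° off. I corrected that with a mainly +x push, then a final push into the corner.
- **Final position:** measured with the arm clear, it was within 0.7 mm of home in both axes. The yaw error was 0.1° by the depth fit and about 0.4° by the edge fit. The two disagree slightly, and the larger value would leave at most about 1 mm at one end of the back rail.
- **Fit under the gripper:** while the gripper covered the corner, the fit wrongly showed the crate square, so I relied only on views with the arm clear.
- **Forces:** the highest force reading after any move was about 50 N, at the end of the first pass.
- **Bystanders:** the punch stand, pitch bowl and file tumbler measured within 3 mm of where they started, which is within measurement noise.

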